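Load the harvested leaf samples into the carrying tray

ROBOT

A 7-joint arm with a two-finger parallel gripper is mounted at the origin on the work surface. World frame = base frame: x ahead of the robot, y to its left, z up, the work surface at z = 0. Lengths are in m, angles in rad, forces in N, time in s.
With the tool pointing down it reaches from about 0.35 to 0.9 m from the base axis. Payload 19.9 kg.
Tool frame: the origin (TCP) lies midway between the tips of the shut fingers; the grasp point (between the pads) lies 19 mm behind it; z points along the fingers, y is the direction in which the jaws open and shut (so a half turn about z gives the same grasp; the last joint's range is limited). The gripper opens to 85 mm and grips with 20 to 120 N. Pads are 22 mm wide; open, the fingers measure 114 mm over their backs; the gripper's body (76 mm by 85 mm) begins 54 mm behind the grasp point. The pads swing forward as they close: fully open they stand 13 mm farther back than shut.
Start: joints at [1.262, 0.417, -0.01, 1.614, 0.005, 1.111, -0.053], TCP at [0.165, -0.603, 0.231] pointing down, gripper open.
Joint ranges: [-2.81, 2.81], [-0.39, 2.02], [-1.27, 1.25], [0.06, 2.57], [-1.19, 4.33], [0.19, 2], [-2.82, 2.82]. Speed limits (rad/s): [1.89, 1.89, 2.39, 2.39, 3.01, 3.01, 3.01].

INTERFACE

Orientations are given as a unit quaternion [x, y, z, w].
In Python, from rig import arm gives the robot as it stands.
- The arm moves only by the tool move_arm, never from a script. Its argument "rows" is a list of rows, each a list of 7 numbers: the turn, a rotation vector about the tool's x, y, z in degrees, then the shift along the tool's x, y, z in cm, then the opening, from 0 (shut) to 1 (fully open). In form: [[wx, wy, wz, x, y, z, hand], ...]. A call has 1 to 5 rows; each row is the pose to reach, as a shift and turn from the pose commanded when the call began, along the tool's axes at that moment; what a row does not reach only later rows make up. A row lasts 1/10 s, in which the tool goes at most 50 mm and 8.59 degrees, less where a joint would pass 70% of its speed; a pose out of reach is approached as far as the arm can. A call with a gripper value outside its range is refused whole. The fingers move at their own pace and stop on an object; "newtons" is the grip in N (left out, the last holds). Time passes only in rows, so rows that repeat a pose let the fingers close. It gives the time, the measured TCP pose, the force and the opening at its end, in the units of the state.
- arm.get_state(): the state, without advancing time (a new reading comes with each control period).
- arm.snapshot(name): name is "scene" or "top" or "wrist"; returns (picture, depth): 384x512x3 uint8, blue, green, red; 384x512 float32, m along the optical axis (not along the pixel's ray), 0 where there is no reading.
- arm.calibration(name): a dict with "fx", "fy", "cx", "cy" (pixels), "D" ([k1, k2, p1, p2, k3] as OpenCV has them; the pictures are not rectified), "camera_from_world" (4x4, takes a point from world to camera coordinates). Camera axes: x right, y down, z forward; pixel columns grow to the right and rows downward; lengths in m; the calibration is good to about 2 mm. A picture is of the moment at which its call begins: read the wrist's pose just before it. calibration takes no time and is no camera call; for the wrist camera it gives the pose at the moment of the call.
- arm.close_job(): hands the job in, once; it reports no verdict.
The state is a dict: "time": time; "q": joint angles; "joint_velocities": joint speeds; "tau": joint torques, N m; "ee_pos": TCP position; "orientation": TCP orientation; "ft_force": force on the tool from outside, world axes, zero at the start; "torque": the same for the moment, N m; "finger_gap": opening from 0.0 (shut) to 1.0 (fully open).
Only numpy, scipy, OpenCV 4.12 (cv2) and the standard library are available. Lean on these libraries where they do the work, as an engineer would, in place of code of your own. Each camera call takes 0.05 s, during which the arm holds its last target.

TASK

Load the four filled leaf-sample jars, the ones with a white sticker on the cap, into the carrying tray: set each down gently, without dropping it, so that it stands upright on the floor of the well in the holder of its cap's colour. Leave the two empty jars with plain caps standing where they are.

Things in the scene. Friction and masses are not known exactly. Their poses are not given: they have to be found in the camera images.
- blue_jar_mid (a point): Filled sample jar with a blue screw cap: a round white sticker (27 mm) on top of the cap and green leaf pieces inside. Clear plastic body 41 mm across with a knurled screw cap 43 mm across and 18 mm tall; 80 mm tall over all, standing upright on the bench, 30 to 95 g. This point is its centre, half-way up (40 mm above its foot and 40 mm below the top of the cap), its z axis up through the cap.
- purple_jar_mid (a point): Filled sample jar with a purple screw cap: a round white sticker (27 mm) on top of the cap and green leaf pieces inside. Clear plastic body 41 mm across with a knurled screw cap 43 mm across and 18 mm tall; 80 mm tall over all, standing upright on the bench, 30 to 95 g. This point is its centre, half-way up (40 mm above its foot and 40 mm below the top of the cap), its z axis up through the cap.
- orange_jar_mid (a point): Filled sample jar with an orange screw cap: a round white sticker (27 mm) on top of the cap and green leaf pieces inside. Clear plastic body 41 mm across with a knurled screw cap 43 mm across and 18 mm tall; 80 mm tall over all, standing upright on the bench, 30 to 95 g. This point is its centre, half-way up (40 mm above its foot and 40 mm below the top of the cap), its z axis up through the cap.
- black_jar_mid (a point): Filled sample jar with a black screw cap: a round white sticker (27 mm) on top of the cap and green leaf pieces inside. Clear plastic body 41 mm across with a knurled screw cap 43 mm across and 18 mm tall; 80 mm tall over all, standing upright on the bench, 30 to 95 g. This point is its centre, half-way up (40 mm above its foot and 40 mm below the top of the cap), its z axis up through the cap.
- empty_blue_jar_mid (a point): Look-alike that stays: an empty, unused jar with a plain blue cap, no white sticker and nothing inside. Clear plastic body 41 mm across with a knurled screw cap 43 mm across and 18 mm tall; 80 mm tall over all, standing upright on the bench, 30 to 95 g. This point is its centre, half-way up (40 mm above its foot and 40 mm below the top of the cap), its z axis up through the cap.
- empty_purple_jar_mid (a point): Look-alike that stays: an empty, unused jar with a plain purple cap, no white sticker and nothing inside. Clear plastic body 41 mm across with a knurled screw cap 43 mm across and 18 mm tall; 80 mm tall over all, standing upright on the bench, 30 to 95 g. This point is its centre, half-way up (40 mm above its foot and 40 mm below the top of the cap), its z axis up through the cap.
- blue_holder: Holder, blue: square block 68 x 68 x 18 mm, round well 57 mm wide, 14 mm deep. Origin: centre of its underside, 4 mm above the bench; z up. Well floor 4 mm, block top 18 mm above it; a seated jar's centre is 44 mm above it. The four stand 70 mm apart along their y, in any order, in a fixed white tray (82 mm along x, 342 mm along y with its lugs; rim 16 mm above the bench).
- purple_holder: Holder, purple: square block 68 x 68 x 18 mm, round well 57 mm wide, 14 mm deep. Origin: centre of its underside, 4 mm above the bench; z up. Well floor 4 mm, block top 18 mm above it; a seated jar's centre is 44 mm above it. The four stand 70 mm apart along their y, in any order, in a fixed white tray (82 mm along x, 342 mm along y with its lugs; rim 16 mm above the bench).
- orange_holder: Holder, orange: square block 68 x 68 x 18 mm, round well 57 mm wide, 14 mm deep. Origin: centre of its underside, 4 mm above the bench; z up. Well floor 4 mm, block top 18 mm above it; a seated jar's centre is 44 mm above it. The four stand 70 mm apart along their y, in any order, in a fixed white tray (82 mm along x, 342 mm along y with its lugs; rim 16 mm above the bench).
- black_holder: Holder, black: square block 68 x 68 x 18 mm, round well 57 mm wide, 14 mm deep. Origin: centre of its underside, 4 mm above the bench; z up. Well floor 4 mm, block top 18 mm above it; a seated jar's centre is 44 mm above it. The four stand 70 mm apart along their y, in any order, in a fixed white tray (82 mm along x, 342 mm along y with its lugs; rim 16 mm above the bench).

How it is judged:
By the outcome, as a careful person would: the job done as asked, in the order asked, and still so for the second after the job is handed in, with the robot touching nothing.
It also fails if it takes over 90 s, if anything falls off the work surface, if the arm or the gripper's body presses on something with over 40 N, if the wrist force passes 120 N, or if a joint passes its speed limit or range.

## Working session

There is one attempt and no reset: what is moved stays moved. The work goes in short steps, Python scripts to look and compute and a tool call to move; the robot and the scene stay as the last step left them, time stands still between calls to the robot, and variables do not carry over. Pictures are saved under pics/ and viewed, and the job is handed in when it is done.

Besides the shell and the picture viewer there is one more tool, called after "Call:" as name([rows], argument=value, ...), one row to a line, values as JSON. move_arm: Moves the arm, as the interface text tells. Its arguments: {"type":"object","properties":{"rows":{"type":"array","items":{"type":"array","items":{"type":"number"}}},"newtons":{"type":"number"}},"required":["rows"]}

```bash
ls; mkdir -p pics; python3 - <<'E'
from rig import arm
import cv2
s=arm.get_state();print(s)
for n in ["scene","top"]:
    im,d=arm.snapshot(n);cv2.imwrite(f"pics/{n}0.png",im)
    import numpy as np
    np.save(f"pics/{n}0_d.npy",d)
    c=arm.calibration(n);print(n,c)
E
```

```text
pics
{'time': 0.0, 'q': array([ 1.26252145,  0.41798379, -0.0102941 ,  1.61420849,  0.00466668,
        1.11068109, -0.05302862]), 'joint_velocities': array([-1.21822921e-03,  7.72804425e-04,  1.16495979e-04,  5.47897253e-04,
       -9.64072269e-06, -1.01315096e-03, -2.12455805e-03]), 'tau': array([-2.43197073e-04, -8.64438343e+01,  6.79296255e-01, -4.34891403e+01,
        1.91830978e-02,  7.52780295e-03, -3.32345326e-05]), 'ee_pos': array([ 0.16466114, -0.60254452,  0.23063974]), 'orientation': array([ 9.91119754e-01,  1.32970819e-01, -1.16561415e-04, -6.17457172e-04]), 'ft_force': array([ 0.64707741,  0.21545368, -0.52139882]), 'torque': array([-0.03090209, -0.00467764,  0.00145102]), 'finger_gap': 1.0010930959817737}
scene {'fx': 474.2118274938413, 'fy': 474.2118274938413, 'cx': 263.3764356638839, 'cy': 195.67360203866494, 'D': array([-0.01260683,  0.        ,  0.        ,  0.        ,  0.        ]), 'camera_from_world': array([[-0.54826105,  0.83609679,  0.01876137,  0.29083121],
       [ 0.48795848,  0.33803137, -0.80475544, -0.21420173],
       [-0.67919537, -0.43206129, -0.59330995,  1.30089746],
       [ 0.        ,  0.        ,  0.        ,  1.        ]])}
top {'fx': 494.7710485711539, 'fy': 494.7710485711539, 'cx': 264.5179409335136, 'cy': 192.0056254240692, 'D': array([0.07142829, 0.        , 0.        , 0.        , 0.        ]), 'camera_from_world': array([[-0.01837666, -0.9997296 , -0.01424836,  0.00320345],
       [-0.9813612 ,  0.02076187, -0.1910475 ,  0.58244563],
       [ 0.19129166,  0.01047198, -0.98147737,  0.88163145],
       [ 0.        ,  0.        ,  0.        ,  1.        ]])}
```

View pics/scene0.png

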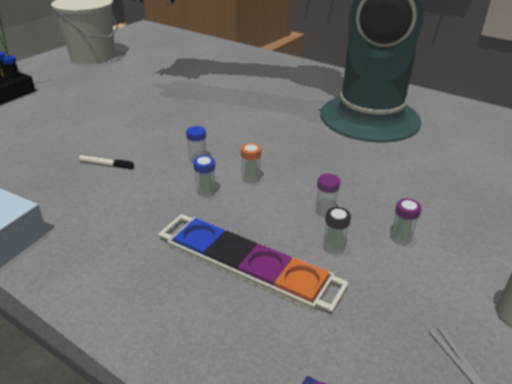

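View pics/top0.png

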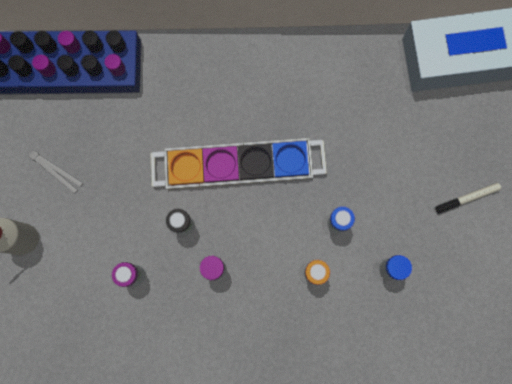

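```bash
cat > h.py <<'E'
import numpy as np,cv2
from rig import arm
def ray(c,uv,z):
    K=np.array([[c['fx'],0,c['cx']],[0,c['fy'],c['cy']],[0,0,1]])
    p=cv2.undistortPoints(np.array(uv,float).reshape(-1,1,2),K,np.array(c['D'])).reshape(-1,2)
    T=np.linalg.inv(c['camera_from_world']);o=T[:3,3]
    d=np.c_[p,np.ones(len(p))]@T[:3,:3].T
    return o+d*((z-o[2])/d[:,2])[:,None]
def blobs(m,lo,hi):
    n,l,st,ce=cv2.connectedComponentsWithStats(m.astype(np.uint8))
    return [(tuple(ce[i].round(1)),int(st[i][4]),tuple(int(v) for v in st[i][:4])) for i in range(1,n) if lo<st[i][4]<hi]
E
python3 - <<'E'
from h import *
for n in ["top","scene"]:
    c=arm.calibration(n);im=cv2.imread(f"pics/{n}0.png");h=cv2.cvtColor(im,cv2.COLOR_BGR2HSV)
    H,S,V=[h[...,i].astype(int) for i in range(3)]
    print(n)
    masks=dict(sticker=(S<45)&(V>170),blue=(H>108)&(H<125)&(S>150),purple=(H>138)&(H<160)&(S>100),orange=(H<20)&(S>150)&(V>90),black=(V<50))
    for k,m in masks.items():
        for ce,a,bb in blobs(m,40,4000):
            u=[ce,(bb[0]+(bb[2]-1)/2,bb[1]+(bb[3]-1)/2)]
            print(k,ce,a,bb,'z80',ray(c,u,.08).round(4)[:,:2].tolist(),'z22',ray(c,u,.022).round(4)[:,:2].tolist())
E
```

```text
top
sticker (np.float64(319.0), np.float64(157.1)) 190 (309, 140, 17, 37) z80 [[0.642, -0.1115], [0.6403, -0.1077]] z22 [[0.6574, -0.1175], [0.6557, -0.1135]]
sticker (np.float64(156.5), np.float64(168.8)) 170 (151, 152, 18, 36) z80 [[0.626, 0.1918], [0.6246, 0.1862]] z22 [[0.6405, 0.2054], [0.6389, 0.1994]]
sticker (np.float64(479.8), np.float64(192.4)) 179 (460, 184, 41, 18) z80 [[0.5688, -0.3983], [0.5686, -0.3987]] z22 [[0.5795, -0.4229], [0.5793, -0.4233]]
sticker (np.float64(342.7), np.float64(217.7)) 153 (336, 211, 14, 14) z80 [[0.5271, -0.15], [0.5275, -0.1496]] z22 [[0.5351, -0.1585], [0.5355, -0.1581]]
sticker (np.float64(176.9), np.float64(219.6)) 139 (171, 213, 13, 14) z80 [[0.5298, 0.1524], [0.53, 0.1522]] z22 [[0.538, 0.1635], [0.5382, 0.1633]]
sticker (np.float64(317.4), np.float64(271.6)) 172 (311, 265, 14, 15) z80 [[0.4312, -0.1002], [0.4305, -0.1003]] z22 [[0.433, -0.1055], [0.4323, -0.1056]]
sticker (np.float64(122.8), np.float64(273.8)) 169 (116, 267, 15, 15) z80 [[0.4346, 0.2468], [0.4342, 0.2464]] z22 [[0.4366, 0.2639], [0.4362, 0.2635]]
blue (np.float64(475.7),
[... 8201 characters left out ...]
, 54, 16, 41) z80 [[-0.0586, -0.0979], [-0.0689, -0.0962]] z22 [[-0.1947, -0.1531], [-0.2061, -0.1512]]
black (np.float64(13.4), np.float64(83.2)) 945 (0, 61, 35, 43) z80 [[0.5166, -0.8017], [0.5064, -0.801]] z22 [[0.4454, -0.9363], [0.4341, -0.9355]]
black (np.float64(123.3), np.float64(164.0)) 116 (114, 160, 19, 9) z80 [[0.6292, -0.2706], [0.6295, -0.2711]] z22 [[0.5707, -0.3453], [0.571, -0.3459]]
black (np.float64(244.1), np.float64(245.3)) 42 (238, 240, 12, 14) z80 [[0.6885, 0.065], [0.6913, 0.0658]] z22 [[0.6367, 0.0281], [0.6398, 0.0291]]
black (np.float64(226.1), np.float64(260.2)) 86 (206, 252, 39, 16) z80 [[0.7318, 0.0616], [0.7315, 0.0593]] z22 [[0.6849, 0.0244], [0.6846, 0.0218]]
```

```bash
python3 - <<'E'
from h import *
a=cv2.imread("pics/top0.png")[130:200,140:340];b=cv2.imread("pics/scene0.png")[205:315,150:350]
a=cv2.resize(a,None,fx=4,fy=4,interpolation=cv2.INTER_CUBIC);b=cv2.resize(b,(800*3//4,440*3//4),interpolation=cv2.INTER_CUBIC)
o=np.zeros((280+330,800,3),np.uint8);o[:280]=a;o[280:,:600]=b
cv2.imwrite("pics/crop1.png",o[:600])
# project hypothesised geometry
for n in["top","scene"]:
    c=arm.calibration(n);im=cv2.imread(f"pics/{n}0.png");h=cv2.cvtColor(im,cv2.COLOR_BGR2HSV)
    H,S,V=[h[...,i].astype(int) for i in range(3)]
    for k,m in dict(blue=(H>108)&(H<125)&(S>150),purple=(H>138)&(H<160)&(S>100),orange=(H<20)&(S>150)&(V>90)).items():
        cs,_=cv2.findContours(m.astype(np.uint8),0,2);cc=max([q for q in cs if cv2.boundingRect(q)[0]>150],key=cv2.contourArea)
        hull=cv2.convexHull(cc).reshape(-1,2); P=ray(c,hull,.022)[:,:2].astype(np.float32)*1000
        print(n,k,cv2.minAreaRect(P))
E
```

```text
top blue ((893.0033569335938, -443.1722717285156), (45.11774826049805, 113.27423095703125), 5.891888618469238)
top purple ((648.0674438476562, 78.75708770751953), (67.76715087890625, 68.05154418945312), 3.031310796737671)
top orange ((644.1455688476562, 148.4595947265625), (67.50350952148438, 67.14231872558594), 3.3098905086517334)
scene blue ((659.7821044921875, -57.36962890625), (69.72747802734375, 65.89872741699219), 3.3034965991973877)
scene purple ((652.1017456054688, 80.74876403808594), (70.55445861816406, 69.58885192871094), 3.604095220565796)
scene orange ((648.3555297851562, 151.61248779296875), (71.27705383300781, 69.41159057617188), 3.418553113937378)
```

View pics/crop1.png

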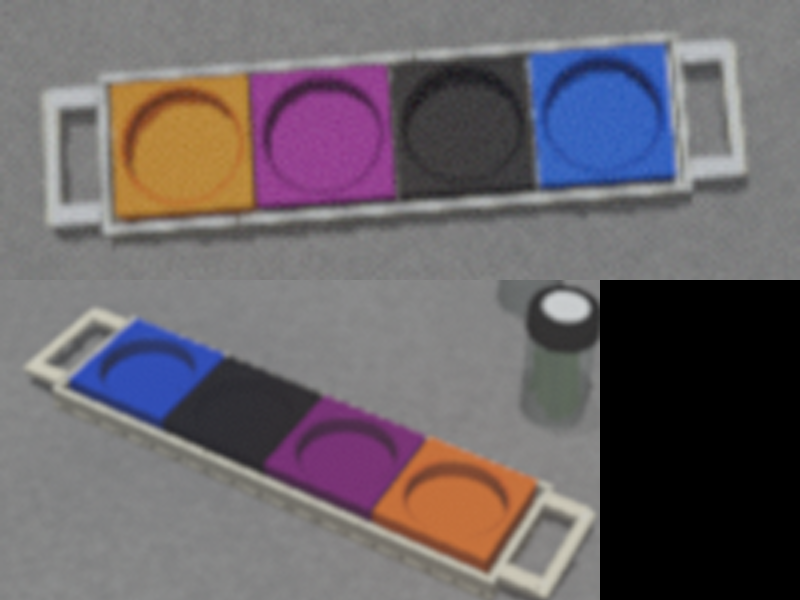

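```bash
cat > go.py <<'E'
# usage: go.py x y z  -> turn (deg) and shift (cm) in the tool axes now, target yaw: tool x=+Y, tool y=+X, z down
import sys
from h import *
from scipy.spatial.transform import Rotation as R
s=arm.get_state();r=R.from_quat(s['orientation'])
t=np.array([float(v) for v in sys.argv[1:4]])
T=R.from_matrix(np.array([[0,1,0],[1,0,0],[0,0,-1.]]))
print('t',round(s['time'],2),'pos',s['ee_pos'].round(4),'F',s['ft_force'].round(1),'gap',round(s['finger_gap'],3))
print('turn',(r.inv()*T).as_rotvec(degrees=True).round(2),'shift cm',(r.inv().apply(t-s['ee_pos'])*100).round(2))
E
python3 go.py .527 -.15 .2
```

```text
t 0.1 pos [ 0.1647 -0.6026  0.2307] F [ 0.2  0.1 -0.4] gap 1.006
turn [-6.000e-02 -4.000e-02 -7.471e+01] shift cm [ 46.88 -34.1    3.1 ]
```

Call:
move_arm([
  [0,0,-6,3.7,-2.7,0.2,1],
  [0,0,-12,7.4,-5.4,0.4,1],
  [0,0,-18,11.1,-8.1,0.6,1],
  [0,0,-24,14.8,-10.8,0.8,1],
  [0,0,-30,18.5,-13.5,1.0,1],
], newtons=35)

```text
time: 0.6
ee_pos: [0.3084, -0.4222, 0.2211]
orientation: [0.922, 0.387, -0.0, -0.0]
ft_force: [1.5, -1.1, -0.6]
finger_gap: 0.999
```

```bash
python3 go.py .527 -.15 .2
```

```text
t 0.6 pos [ 0.3084 -0.4222  0.2211] F [ 1.5 -1.1 -0.6] gap 0.999
turn [-2.000e-02 -0.000e+00 -4.447e+01] shift cm [34.74 -3.46  2.1 ]
```

Call:
move_arm([
  [0,0,-7,4.5,-0.4,0.2,1],
  [0,0,-14,9.0,-0.8,0.5,1],
  [0,0,-21,13.5,-1.2,0.8,1],
  [0,0,-28,18.0,-1.6,1.0,1],
  [0,0,-35,22.5,-2.0,1.2,1],
])

```text
time: 1.1
ee_pos: [0.4525, -0.2483, 0.2092]
orientation: [0.763, 0.647, -0.0, -0.0]
ft_force: [0.2, -0.3, 0.2]
finger_gap: 1.0
```

```bash
python3 go.py .527 -.15 .2
```

```text
t 1.1 pos [ 0.4525 -0.2483  0.2092] F [ 0.2 -0.3  0.2] gap 1.0
turn [-0.01 -0.   -9.44] shift cm [10.92  5.74  0.92]
```

Call:
move_arm([
  [0,0,-4,4.0,2.0,1.5,1],
  [0,0,-8,8.0,4.0,3.0,1],
  [0,0,-9.4,10.9,5.7,4.5,1],
  [0,0,-9.4,10.9,5.7,4.9,1],
  [0,0,-9.4,10.9,5.7,4.9,1],
])

```text
time: 1.6
ee_pos: [0.526, -0.1514, 0.1593]
orientation: [0.709, 0.706, -0.0, -0.001]
ft_force: [-0.6, -0.2, -0.6]
finger_gap: 0.999
```

```bash
python3 go.py .527 -.15 .03; python3 - <<'E'
from h import *
c=arm.calibration("wrist");im,d=arm.snapshot("wrist");cv2.imwrite("pics/w1.png",im)
s=arm.get_state();print(s['ee_pos'])
h=cv2.cvtColor(im,cv2.COLOR_BGR2HSV);H,S,V=[h[...,i].astype(int) for i in range(3)]
for b in blobs((S<60)&(V>150),300,30000): print(b,ray(c,[b[0]],.08).round(4))
E
```

```text
t 1.6 pos [ 0.526  -0.1514  0.1593] F [-0.6 -0.2 -0.6] gap 0.999
turn [-0.1  -0.05 -0.24] shift cm [ 0.13  0.13 12.93]
[ 0.52583726 -0.15243475  0.15991574]
((np.float64(136.0), np.float64(134.7)), 984, (119, 117, 35, 36)) [[ 0.4307 -0.0985  0.08  ]]
((np.float64(260.7), np.float64(194.5)), 806, (245, 179, 33, 32)) [[ 0.5271 -0.1479  0.08  ]]
((np.float64(51.2), np.float64(285.1)), 6121, (0, 256, 135, 95)) [[ 0.3325 -0.2359  0.08  ]]
((np.float64(99.5), np.float64(371.0)), 710, (78, 355, 42, 29)) [[ 0.3583 -0.342   0.08  ]]
((np.float64(416.8), np.float64(371.4)), 766, (397, 355, 42, 29)) [[ 0.6894 -0.3436  0.08  ]]
```

View pics/w1.png

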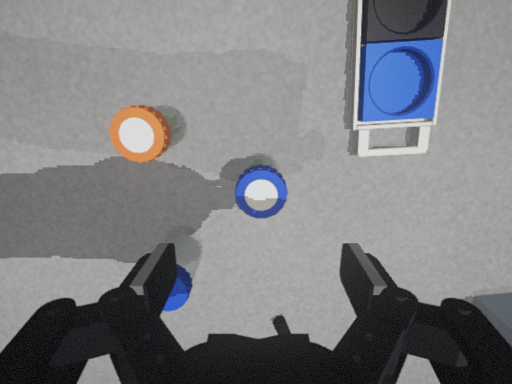

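Call:
move_arm([
  [0,0,0,0.2,0.1,4,1],
  [0,0,0,0.2,0.1,8,1],
  [0,0,0,0.2,0.1,11.5,1],
  [0,0,0,0.2,0.1,13.4,1],
  [0,0,0,0.2,0.1,13.4,1],
])

```text
time: 2.15
ee_pos: [0.5256, -0.151, 0.0245]
orientation: [0.71, 0.705, -0.001, -0.001]
ft_force: [-0.4, -0.4, 0.4]
finger_gap: 1.0
```

```bash
python3 go.py .527 -.15 .026; python3 - <<'E'
from h import *
c=arm.calibration("scene");im,d=arm.snapshot("scene");cv2.imwrite("pics/s1.png",im)
im=cv2.imread("pics/w1.png")
E
```

```text
t 2.15 pos [ 0.5256 -0.151   0.0245] F [-0.4 -0.4  0.4] gap 1.0
turn [-0.2  -0.03 -0.42] shift cm [ 0.1   0.14 -0.15]
```

View pics/s1.png

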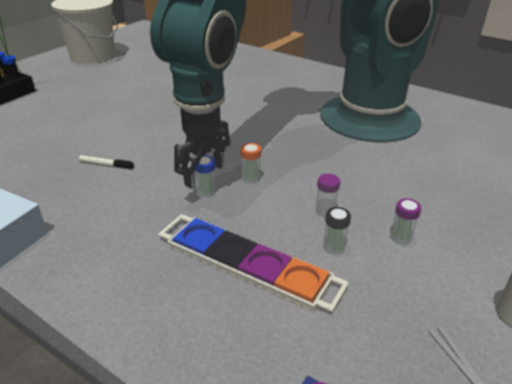

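Scene view: the open fingers straddle the blue stickered jar near (203,175). I'll close and lift slightly.

Call:
move_arm([
  [0,0,-0.4,0.1,0.1,-0.1,0.6],
  [0,0,-0.4,0.1,0.1,-0.1,0.4],
  [0,0,-0.4,0.1,0.1,-0.1,0.2],
  [0,0,-0.4,0.1,0.1,-0.1,0.2],
  [0,0,-0.4,0.1,0.1,-0.1,0.2],
], newtons=35)

```text
time: 2.7
ee_pos: [0.5289, -0.1494, 0.0285]
orientation: [0.707, 0.708, 0.0, 0.001]
ft_force: [-2.6, -0.6, 11.9]
finger_gap: 0.486
```

Call:
move_arm([
  [0,0,0,0,0,-0.5,0.2],
  [0,0,0,0,0,-2,0.2],
  [0,0,0,0,0,-5,0.2],
  [0,0,0,0,0,-9,0.2],
  [0,0,0,0,0,-12,0.2],
])

```text
time: 3.2
ee_pos: [0.5286, -0.1489, 0.1505]
orientation: [0.706, 0.708, 0.0, 0.001]
ft_force: [-0.5, 0.9, 0.3]
finger_gap: 0.485
```

```bash
python3 go.py .6565 -.059 .148; python3 - <<'E'
from h import *
im,d=arm.snapshot("scene");a=im[100:260,140:360];cv2.imwrite("pics/s2.png",cv2.resize(a,None,fx=3,fy=3))
E
```

```text
t 3.2 pos [ 0.5286 -0.1489  0.1505] F [-0.5  0.9  0.3] gap 0.485
turn [0.09 0.02 0.11] shift cm [ 8.97 12.8   0.27]
```

View pics/s2.png

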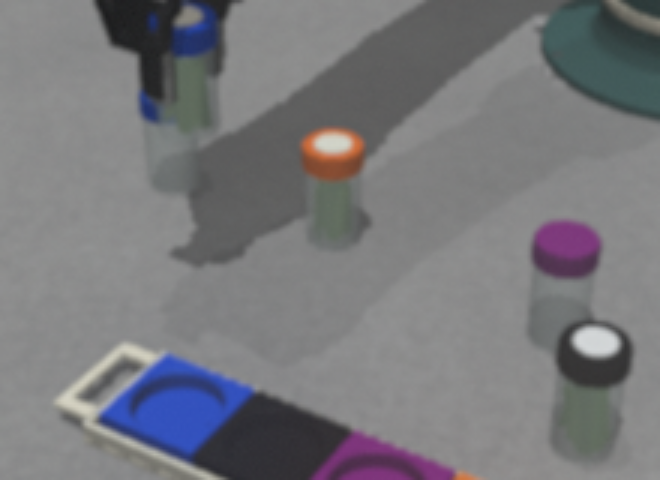

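Call:
move_arm([
  [0,0,0,2,2.8,0,0.2],
  [0,0,0,4.5,6.4,0,0.2],
  [0,0,0,7,10,0,0.2],
  [0,0,0,8.9,12.7,0.2,0.2],
  [0,0,0,9,12.8,0.2,0.2],
])

```text
time: 3.75
ee_pos: [0.6583, -0.0548, 0.1458]
orientation: [0.705, 0.709, 0.001, -0.0]
ft_force: [-1.5, 0.2, -1.3]
finger_gap: 0.48
```

```bash
python3 go.py .6565 -.059 .0365; python3 - <<'E'
from h import *
im,d=arm.snapshot("wrist");cv2.imwrite("pics/w2.png",im)
E
```

```text
t 3.75 pos [ 0.6583 -0.0548  0.1458] F [-1.5  0.2 -1.3] gap 0.48
turn [ 0.06 -0.14  0.32] shift cm [-0.44 -0.2  10.93]
```

View pics/w2.png

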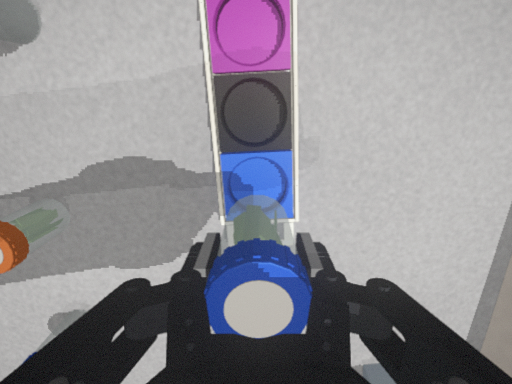

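Call:
move_arm([
  [0,0,0,0,0,0,0.2],
  [0,0,0,0,0,0,0.2],
])

```text
time: 4.0
ee_pos: [0.6556, -0.06, 0.1457]
orientation: [0.707, 0.707, -0.0, 0.0]
ft_force: [-1.3, -0.5, -0.4]
finger_gap: 0.486
```

```bash
python3 go.py .6565 -.059 .0365; python3 - <<'E'
from h import *
c=arm.calibration("wrist");im,d=arm.snapshot("wrist");cv2.imwrite("pics/w3.png",im)
h=cv2.cvtColor(im,cv2.COLOR_BGR2HSV);H,S,V=[h[...,i].astype(int) for i in range(3)]
for k,m in dict(black=(V<75)&(S<90),purple=(H>138)&(H<160)&(S>100),blue=(H>108)&(H<125)&(S>150)).items():
    m[215:]=0
    cs,_=cv2.findContours(m.astype(np.uint8),0,2);cc=max(cs,key=cv2.contourArea)
    P=ray(c,cv2.convexHull(cc).reshape(-1,2),.022)[:,:2].astype(np.float32)*1000
    print(k,cv2.boundingRect(cc),cv2.minAreaRect(P))
E
```

```text
t 4.0 pos [ 0.6556 -0.06    0.1457] F [-1.3 -0.5 -0.4] gap 0.486
turn [-0.    0.03  0.02] shift cm [ 0.11  0.1  10.92]
black (221, 71, 70, 70) ((652.8128662109375, 11.54800033569336), (60.486045837402344, 60.49691390991211), 44.58145523071289)
purple (209, 0, 84, 67) ((649.3965454101562, 71.15727233886719), (67.33827209472656, 50.0324821472168), 2.022223472595215)
blue (224, 144, 72, 69) ((656.923583984375, -57.381099700927734), (66.51536560058594, 69.58535766601562), 3.1981942653656006)
```

Call:
move_arm([
  [0,0,0,0.1,0.1,3.5,0.2],
  [0,0,0,0.1,0.1,6.5,0.2],
  [0,0,0,0.1,0.1,8.5,0.2],
  [0,0,0,0.1,0.1,9.6,0.2],
  [0,0,0,0.1,0.1,10,0.2],
])

```text
time: 4.55
ee_pos: [0.6567, -0.0584, 0.0447]
orientation: [0.707, 0.707, -0.0, -0.0]
ft_force: [0.1, -0.0, -0.1]
finger_gap: 0.485
```

Call:
move_arm([
  [0,0,0,0,0,0.1,0.2],
  [0,0,0,0,0,0.3,0.2],
  [0,0,0,0,0,0.5,0.2],
  [0,0,0,0,0,0.7,0.2],
  [0,0,0,0,0,0.7,0.2],
])

```text
time: 5.05
ee_pos: [0.6572, -0.0579, 0.0383]
orientation: [0.707, 0.708, 0.0, -0.0]
ft_force: [-0.9, -0.1, -0.1]
finger_gap: 0.482
```

```bash
python3 go.py .6565 -.059 .0365; python3 - <<'E'
from h import *
im,d=arm.snapshot("scene");a=im[140:320,120:360];cv2.imwrite("pics/s3.png",cv2.resize(a,None,fx=3,fy=3))
E
```

```text
t 5.05 pos [ 0.6572 -0.0579  0.0383] F [-0.9 -0.1 -0.1] gap 0.482
turn [ 0.   -0.    0.09] shift cm [-0.11 -0.07  0.18]
```

View pics/s3.png

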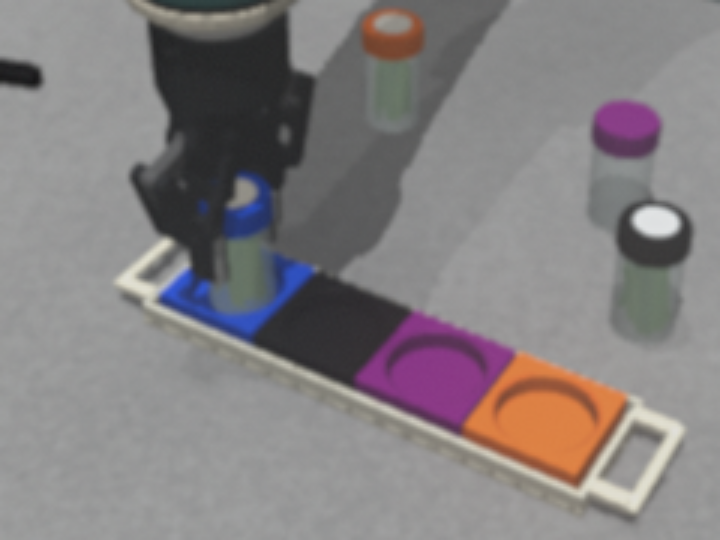

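Call:
move_arm([
  [0,0,0,0,0,0.1,0.2],
  [0,0,0,0,0,0.1,0.2],
  [0,0,0,0,0,0.2,0.2],
  [0,0,0,0,0,0.2,0.2],
])

```text
time: 5.5
ee_pos: [0.6573, -0.0578, 0.0367]
orientation: [0.707, 0.708, 0.0, 0.0]
ft_force: [-1.9, 0.1, 5.0]
finger_gap: 0.485
```

Call:
move_arm([
  [0,0,0,0,0,0,0.55],
  [0,0,0,0,0,0,0.65],
  [0,0,0,0,0,0,0.8],
  [0,0,0,0,0,0,0.9],
  [0,0,0,0,0,0,0.9],
])

```text
time: 6.0
ee_pos: [0.6572, -0.0579, 0.0362]
orientation: [0.707, 0.708, -0.0, -0.0]
ft_force: [-0.6, -0.4, 0.6]
finger_gap: 0.901
```

Call:
move_arm([
  [0,0,0,0,0,-2,0.9],
  [0,0,0,0,0,-5,0.9],
  [0,0,0,0,0,-9,0.9],
  [0,0,0,0,0,-12,1],
  [0,0,0,0,0,-12,1],
])

```text
time: 6.5
ee_pos: [0.6592, -0.0578, 0.1608]
orientation: [0.707, 0.708, 0.002, 0.002]
ft_force: [0.4, 0.9, -0.3]
finger_gap: 1.007
```

```bash
python3 go.py .431 -.0995 .155; python3 - <<'E'
from h import *
im,d=arm.snapshot("scene");a=im[140:320,120:360];cv2.imwrite("pics/s4.png",cv2.resize(a,None,fx=3,fy=3))
c=arm.calibration("wrist");im,d=arm.snapshot("wrist");cv2.imwrite("pics/w4.png",im)
h=cv2.cvtColor(im,cv2.COLOR_BGR2HSV);H,S,V=[h[...,i].astype(int) for i in range(3)]
for b in blobs((S<60)&(V>150),300,30000): print(b,ray(c,[b[0]],.08).round(4),ray(c,[b[0]],.088).round(4))
E
```

```text
t 6.5 pos [ 0.6592 -0.0578  0.1608] F [ 0.4  0.9 -0.3] gap 1.007
turn [0.35 0.03 0.08] shift cm [ -4.14 -22.82   0.44]
((np.float64(255.5), np.float64(200.4)), 870, (239, 185, 34, 32)) [[ 0.6554 -0.0593  0.08  ]] [[ 0.6554 -0.0563  0.088 ]]
((np.float64(53.7), np.float64(290.8)), 4770, (0, 261, 135, 90)) [[ 0.468  -0.1485  0.08  ]] [[ 0.4749 -0.1423  0.088 ]]
((np.float64(99.0), np.float64(371.8)), 825, (78, 355, 42, 29)) [[ 0.4924 -0.2489  0.08  ]] [[ 0.4984 -0.239   0.088 ]]
```

View pics/s4.png

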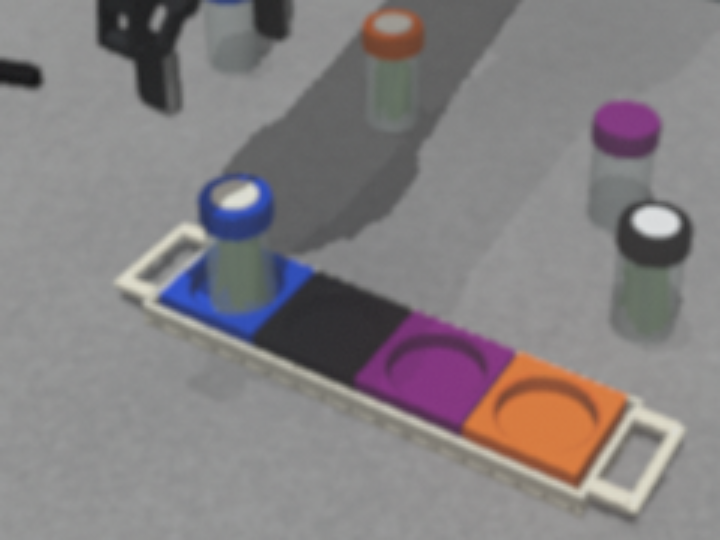

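View pics/w4.png

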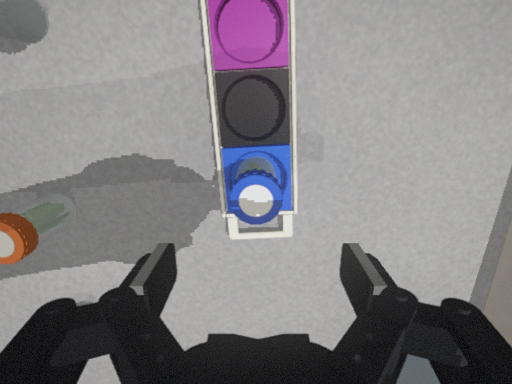

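The blue jar stands upright in the blue well: it is at (236,240) in the enlarged scene and (256,200) in the wrist view. Next is orange.

Call:
move_arm([
  [0,0,0,-0.8,-4.5,0,1],
  [0,0,0,-1.6,-9.2,0,1],
  [0,0,0,-2.5,-14,0,1],
  [0,0,0,-3.4,-18.7,0,1],
  [0,0,0,-4.2,-22.7,0.2,1],
])

```text
time: 7.1
ee_pos: [0.4272, -0.1005, 0.1532]
orientation: [0.707, 0.707, -0.001, -0.001]
ft_force: [0.4, -0.5, 0.8]
finger_gap: 0.999
```

Call:
move_arm([
  [0,0,0,0,0,0,1],
  [0,0,0,0,0,0,1],
  [0,0,0,0,0,0,1],
])

```text
time: 7.4
ee_pos: [0.4309, -0.1, 0.154]
orientation: [0.706, 0.708, 0.0, -0.0]
ft_force: [0.4, -0.8, -0.5]
finger_gap: 0.998
```

```bash
cat > wj.py <<'E'
from h import *
import sys
c=arm.calibration("wrist");im,d=arm.snapshot("wrist");cv2.imwrite(sys.argv[1],im)
h=cv2.cvtColor(im,cv2.COLOR_BGR2HSV);H,S,V=[h[...,i].astype(int) for i in range(3)]
for b in blobs((S<60)&(V>150),300,30000): print(b,ray(c,[b[0]],.08).round(4),ray(c,[b[0]],.088).round(4))
E
python3 wj.py pics/w5.png; python3 go.py .431 -.0995 .026
```

```text
((np.float64(80.6), np.float64(120.3)), 359, (64, 107, 36, 28)) [[ 0.2978 -0.0363  0.08  ]] [[ 0.3026 -0.0357  0.088 ]]
((np.float64(259.3), np.float64(199.1)), 825, (243, 184, 34, 31)) [[ 0.431  -0.0986  0.08  ]] [[ 0.4309 -0.0957  0.088 ]]
((np.float64(52.0), np.float64(285.5)), 5631, (0, 259, 134, 85)) [[ 0.2436 -0.1819  0.08  ]] [[ 0.2504 -0.176   0.088 ]]
((np.float64(98.8), np.float64(371.0)), 696, (78, 355, 42, 29)) [[ 0.268  -0.2849  0.08  ]] [[ 0.2739 -0.2752  0.088 ]]
((np.float64(416.6), np.float64(371.0)), 675, (397, 355, 42, 29)) [[ 0.5917 -0.2846  0.08  ]] [[ 0.5857 -0.2749  0.088 ]]
t 7.45 pos [ 0.431  -0.0999  0.154 ] F [-0.3 -0.7 -0.6] gap 1.001
turn [-0.01 -0.05  0.12] shift cm [ 0.03  0.   12.8 ]
```

View pics/w5.png

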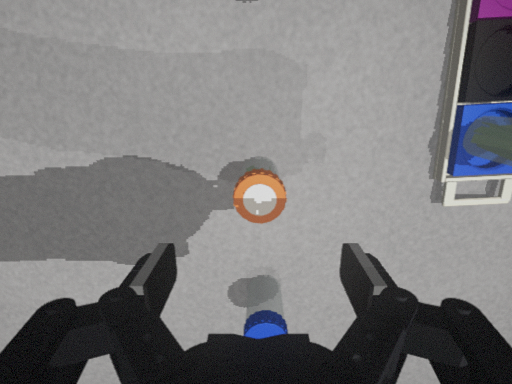

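Orange cap at (259,199), centred between the jaws and agreeing with the earlier measure. Down and grasp.

Call:
move_arm([
  [0,0,0,0,0,4,1],
  [0,0,0,0,0,8,1],
  [0,0,0,0,0,11.5,1],
  [0,0,0,0,0,12.7,1],
  [0,0,0,0,0,12.7,0.8],
])

```text
time: 7.95
ee_pos: [0.43, -0.0995, 0.0262]
orientation: [0.706, 0.708, -0.0, -0.001]
ft_force: [0.4, -0.6, 0.1]
finger_gap: 0.854
```

Call:
move_arm([
  [0,0,0,0,0,0,0.6],
  [0,0,0,0,0,0,0.4],
  [0,0,0,0,0,0,0.2],
  [0,0,0,0,0,0,0.2],
  [0,0,0,0,0,0,0.2],
])

```text
time: 8.45
ee_pos: [0.4314, -0.1006, 0.0287]
orientation: [0.707, 0.708, 0.001, 0.001]
ft_force: [-0.1, 0.3, 7.9]
finger_gap: 0.489
```

Call:
move_arm([
  [0,0,0,0,0,-0.5,0.2],
  [0,0,0,0,0,-2,0.2],
  [0,0,0,0,0,-5,0.2],
  [0,0,0,0,0,-9,0.2],
  [0,0,0,0,0,-12,0.2],
])

```text
time: 8.95
ee_pos: [0.4304, -0.1001, 0.1501]
orientation: [0.706, 0.708, 0.0, 0.001]
ft_force: [0.4, -0.1, -1.3]
finger_gap: 0.486
```

```bash
python3 go.py .6455 .1495 .148; python3 - <<'E'
from h import *
im,d=arm.snapshot("scene");a=im[100:320,120:440];cv2.imwrite("pics/s5.png",cv2.resize(a,None,fx=2,fy=2))
E
```

```text
t 8.95 pos [ 0.4304 -0.1001  0.1501] F [ 0.4 -0.1 -1.3] gap 0.486
turn [0.09 0.03 0.1 ] shift cm [24.92 21.55  0.23]
```

View pics/s5.png

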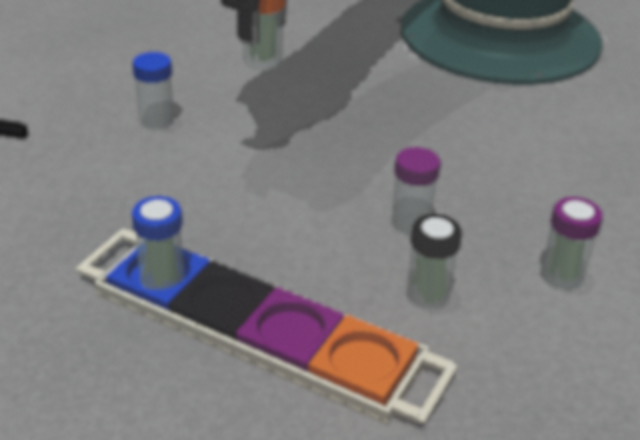

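Call:
move_arm([
  [0,0,0,2,1.7,0,0.2],
  [0,0,0,5,4.3,0,0.2],
  [0,0,0,8.2,7.1,0,0.2],
  [0,0,0,11.4,9.8,0,0.2],
  [0,0,0,14.6,12.6,0,0.2],
])

```text
time: 9.5
ee_pos: [0.5569, 0.0471, 0.1483]
orientation: [0.707, 0.707, 0.0, 0.0]
ft_force: [-0.2, -1.0, -0.3]
finger_gap: 0.487
```

```bash
python3 go.py .6455 .1495 .148
```

```text
t 9.5 pos [0.5569 0.0471 0.1483] F [-0.2 -1.  -0.3] gap 0.487
turn [0.05 0.02 0.06] shift cm [10.23  8.87  0.03]
```

Call:
move_arm([
  [0,0,0,3.2,2.8,0,0.2],
  [0,0,0,6.4,5.5,0,0.2],
  [0,0,0,9.2,8.0,0,0.2],
  [0,0,0,10.2,8.9,0,0.2],
  [0,0,0,10.2,8.9,0,0.2],
])

```text
time: 10.0
ee_pos: [0.6453, 0.1502, 0.1479]
orientation: [0.706, 0.708, 0.001, -0.0]
ft_force: [-0.4, 0.3, -1.2]
finger_gap: 0.489
```

Call:
move_arm([
  [0,0,0,0,0,0,0.2],
  [0,0,0,0,0,0,0.2],
])

```text
time: 10.2
ee_pos: [0.6446, 0.1469, 0.1477]
orientation: [0.707, 0.707, -0.0, 0.0]
ft_force: [0.1, -0.9, -0.3]
finger_gap: 0.488
```

```bash
python3 wj.py pics/w6.png; python3 go.py .6455 .1495 .0365;python3 - <<'E'
from h import *
c=arm.calibration("wrist");im=cv2.imread("pics/w6.png")
h=cv2.cvtColor(im,cv2.COLOR_BGR2HSV);H,S,V=[h[...,i].astype(int) for i in range(3)]
m=(H<22)&(S>120)&(V>60); m[215:]=0
cs,_=cv2.findContours(m.astype(np.uint8),0,2);cc=max(cs,key=cv2.contourArea)
P=ray(c,cv2.convexHull(cc).reshape(-1,2),.022)[:,:2].astype(np.float32)*1000
print(cv2.boundingRect(cc),cv2.minAreaRect(P))
E
```

```text
((np.float64(111.5), np.float64(194.4)), 859, (95, 179, 34, 32)) [[0.5288 0.1545 0.08  ]] [[0.5332 0.1573 0.088 ]]
((np.float64(83.2), np.float64(306.5)), 4783, (0, 211, 223, 170)) [[0.4858 0.0475 0.08  ]] [[0.4917 0.0543 0.088 ]]
((np.float64(257.2), np.float64(308.1)), 3094, (223, 280, 69, 57)) [[0.6429 0.0461 0.08  ]] [[0.6429 0.053  0.088 ]]
((np.float64(148.8), np.float64(362.9)), 1062, (121, 333, 46, 51)) [[ 0.537  -0.0194  0.08  ]] [[ 0.541  -0.0101  0.088 ]]
((np.float64(367.1), np.float64(362.9)), 1054, (350, 333, 46, 51)) [[ 0.7501 -0.0196  0.08  ]] [[ 0.746  -0.0102  0.088 ]]
t 10.25 pos [0.6446 0.1469 0.1478] F [-0.3 -0.4 -1.3] gap 0.482
turn [0.01 0.02 0.02] shift cm [ 0.26  0.08 11.13]
(223, 141, 72, 72) ((645.1575317382812, 152.0006103515625), (67.62362670898438, 69.81005096435547), 2.9058141708374023)
```

View pics/w6.png

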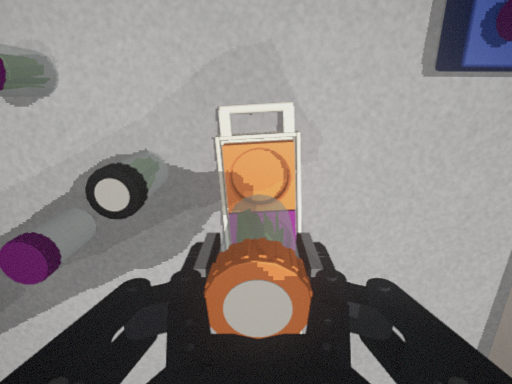

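Call:
move_arm([
  [0,0,0,0.3,0.1,3.5,0.2],
  [0,0,0,0.3,0.1,6.5,0.2],
  [0,0,0,0.3,0.1,8.7,0.2],
  [0,0,0,0.3,0.1,9.8,0.2],
  [0,0,0,0.3,0.1,10.3,0.2],
])

```text
time: 10.75
ee_pos: [0.6456, 0.1505, 0.0438]
orientation: [0.707, 0.707, -0.0, -0.0]
ft_force: [-0.8, -1.4, -0.0]
finger_gap: 0.484
```

Call:
move_arm([
  [0,0,0,0,0,0.2,0.2],
  [0,0,0,0,0,0.4,0.2],
  [0,0,0,0,0,0.6,0.2],
  [0,0,0,0,0,0.6,0.2],
])

```text
time: 11.15
ee_pos: [0.646, 0.1511, 0.0386]
orientation: [0.707, 0.708, 0.0, 0.0]
ft_force: [-0.4, -0.7, -1.2]
finger_gap: 0.488
```

Call:
move_arm([
  [0,0,0,0,0,0.1,0.2],
  [0,0,0,0,0,0.1,0.2],
  [0,0,0,0,0,0.2,0.2],
  [0,0,0,0,0,0.2,0.2],
])

```text
time: 11.55
ee_pos: [0.6462, 0.1513, 0.0368]
orientation: [0.707, 0.708, 0.0, 0.0]
ft_force: [-0.6, 0.7, 5.5]
finger_gap: 0.489
```

```bash
python3 go.py .6455 .1495 .0365; python3 - <<'E'
from h import *
im,d=arm.snapshot("scene");a=im[140:320,180:420];cv2.imwrite("pics/s6.png",cv2.resize(a,None,fx=3,fy=3))
E
```

```text
t 11.55 pos [0.6462 0.1513 0.0368] F [-0.6  0.7  5.5] gap 0.489
turn [ 0.04 -0.02  0.09] shift cm [-0.18 -0.07  0.03]
```

View pics/s6.png

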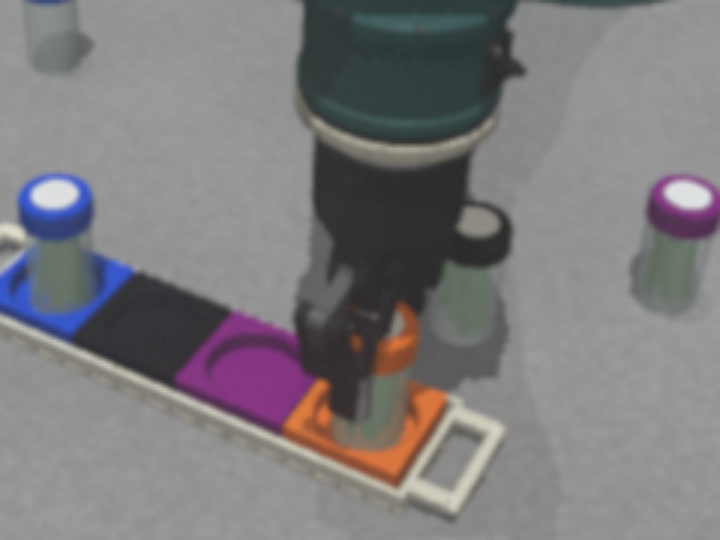

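Orange jar is in its well (370,400), with floor contact at 5.5 N. Releasing.

Call:
move_arm([
  [0,0,0,0,0,0,0.55],
  [0,0,0,0,0,0,0.65],
  [0,0,0,0,0,0,0.8],
  [0,0,0,0,0,0,0.9],
  [0,0,0,0,0,0,0.9],
])

```text
time: 12.1
ee_pos: [0.6458, 0.1511, 0.0362]
orientation: [0.707, 0.708, -0.0, -0.0]
ft_force: [-0.3, -0.0, 0.3]
finger_gap: 0.896
```

Call:
move_arm([
  [0,0,0,0,0,-2,0.9],
  [0,0,0,0,0,-5,0.9],
  [0,0,0,0,0,-9,0.9],
  [0,0,0,0,0,-12,1],
  [0,0,0,0,0,-12,1],
])

```text
time: 12.6
ee_pos: [0.6477, 0.1518, 0.1608]
orientation: [0.707, 0.708, 0.003, 0.002]
ft_force: [0.1, 0.7, 0.7]
finger_gap: 1.001
```

```bash
python3 wj.py pics/w7.png; python3 go.py .4335 .2465 .155
```

```text
((np.float64(115.5), np.float64(195.2)), 765, (100, 180, 32, 31)) [[0.5289 0.1545 0.08  ]] [[0.5331 0.1573 0.088 ]]
((np.float64(256.3), np.float64(200.0)), 836, (240, 185, 34, 31)) [[0.6458 0.1501 0.08  ]] [[0.6458 0.153  0.088 ]]
((np.float64(98.7), np.float64(288.0)), 817, (67, 264, 68, 41)) [[0.499  0.0632 0.08  ]] [[0.5043 0.0692 0.088 ]]
((np.float64(10.1), np.float64(332.1)), 325, (0, 315, 31, 36)) [[0.4017 0.0112 0.08  ]] [[0.4104 0.019  0.088 ]]
((np.float64(98.9), np.float64(371.8)), 833, (77, 355, 43, 29)) [[ 0.4809 -0.041   0.08  ]] [[ 0.4867 -0.0312  0.088 ]]
((np.float64(417.0), np.float64(371.8)), 837, (397, 355, 43, 29)) [[ 0.8152 -0.0432  0.08  ]] [[ 0.8091 -0.0334  0.088 ]]
t 12.65 pos [0.6468 0.1513 0.1584] F [ 0.5  0.2 -1.1] gap 1.0
turn [ 0.19 -0.03  0.07] shift cm [  9.55 -21.32   0.27]
```

View pics/w7.png

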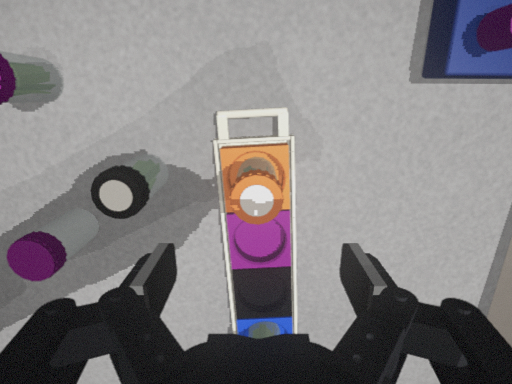

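Orange jar upright at (256,200) in the orange holder. Next is the purple stickered jar.

Call:
move_arm([
  [0,0,0,1.9,-4.3,0,1],
  [0,0,0,3.8,-8.6,0,1],
  [0,0,0,5.7,-12.9,0,1],
  [0,0,0,7.6,-17.2,0.2,1],
  [0,0,0,9.5,-21.3,0.3,1],
])

```text
time: 13.15
ee_pos: [0.4304, 0.2458, 0.1523]
orientation: [0.707, 0.708, -0.001, -0.0]
ft_force: [-0.1, 0.6, 0.6]
finger_gap: 1.0
```

Call:
move_arm([
  [0,0,0,0,0,0,1],
  [0,0,0,0,0,0,1],
  [0,0,0,0,0,0,1],
])

```text
time: 13.45
ee_pos: [0.4333, 0.2452, 0.1529]
orientation: [0.707, 0.707, -0.0, -0.0]
ft_force: [0.7, -0.1, 0.2]
finger_gap: 1.002
```

```bash
python3 wj.py pics/w8.png; python3 go.py .4335 .247 .026
```

```text
((np.float64(259.5), np.float64(197.4)), 859, (243, 182, 34, 32)) [[0.4335 0.2485 0.08  ]] [[0.4335 0.2513 0.088 ]]
((np.float64(498.3), np.float64(302.5)), 576, (484, 290, 28, 26)) [[0.6541 0.1454 0.08  ]] [[0.6459 0.1521 0.088 ]]
((np.float64(99.0), np.float64(371.8)), 809, (78, 355, 42, 29)) [[0.2708 0.0605 0.08  ]] [[0.2768 0.0703 0.088 ]]
t 13.5 pos [0.4334 0.2452 0.1529] F [ 0.6  0.6 -0.2] gap 1.001
turn [-0.03 -0.    0.01] shift cm [1.800e-01 1.000e-02 1.269e+01]
```

View pics/w8.png

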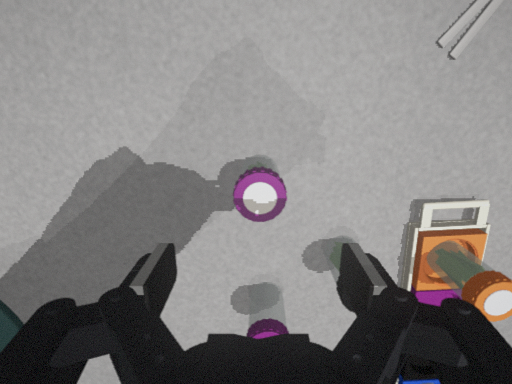

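Purple stickered cap at (259,197), centred; its empty twin is at (267,330), well clear.

Call:
move_arm([
  [0,0,0,0.2,0,4,1],
  [0,0,0,0.2,0,8,1],
  [0,0,0,0.2,0,11.5,1],
  [0,0,0,0.2,0,12.6,1],
  [0,0,0,0.2,0,12.6,0.8],
])

```text
time: 14.0
ee_pos: [0.4324, 0.2474, 0.0263]
orientation: [0.707, 0.707, -0.001, -0.001]
ft_force: [0.2, 0.1, -0.2]
finger_gap: 0.86
```

Call:
move_arm([
  [0,0,0,0,0,0,0.6],
  [0,0,0,0,0,0,0.4],
  [0,0,0,0,0,0,0.2],
  [0,0,0,0,0,0,0.2],
  [0,0,0,0,0,0,0.2],
])

```text
time: 14.5
ee_pos: [0.4338, 0.2482, 0.0289]
orientation: [0.707, 0.708, 0.001, 0.001]
ft_force: [-0.1, -0.8, 7.0]
finger_gap: 0.488
```

Call:
move_arm([
  [0,0,0,0,0,-0.5,0.2],
  [0,0,0,0,0,-2,0.2],
  [0,0,0,0,0,-5,0.2],
  [0,0,0,0,0,-9,0.2],
  [0,0,0,0,0,-12.5,0.2],
])

```text
time: 15.0
ee_pos: [0.4324, 0.248, 0.1553]
orientation: [0.706, 0.708, 0.0, 0.0]
ft_force: [1.3, 0.7, -0.3]
finger_gap: 0.485
```

```bash
python3 go.py .649 .080 .155; python3 - <<'E'
from h import *
im,d=arm.snapshot("scene");a=im[100:320,140:460];cv2.imwrite("pics/s7.png",cv2.resize(a,None,fx=2,fy=2))
E
```

```text
t 15.0 pos [0.4324 0.248  0.1553] F [ 1.3  0.7 -0.3] gap 0.485
turn [ 0.03 -0.03  0.12] shift cm [-16.84  21.62   0.03]
```

View pics/s7.png

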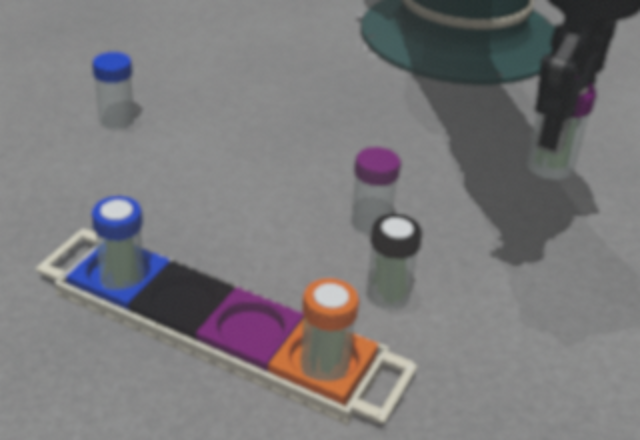

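Call:
move_arm([
  [0,0,0,-1.5,2,0,0.2],
  [0,0,0,-3.9,5,0,0.2],
  [0,0,0,-6.4,8.2,0,0.2],
  [0,0,0,-8.9,11.4,0,0.2],
  [0,0,0,-11.3,14.5,0,0.2],
])

```text
time: 15.55
ee_pos: [0.5791, 0.1336, 0.1539]
orientation: [0.707, 0.708, 0.0, 0.0]
ft_force: [1.0, 0.5, -0.1]
finger_gap: 0.486
```

```bash
python3 go.py .649 .080 .155
```

```text
t 15.55 pos [0.5791 0.1336 0.1539] F [ 1.   0.5 -0.1] gap 0.486
turn [ 0.06 -0.02  0.08] shift cm [-5.37  6.98 -0.11]
```

Call:
move_arm([
  [0,0,0,-2,2.6,0,0.2],
  [0,0,0,-4,5.2,0,0.2],
  [0,0,0,-5.3,6.9,0,0.2],
  [0,0,0,-5.4,7.0,0,0.2],
  [0,0,0,-5.4,7.0,0,0.2],
])

```text
time: 16.05
ee_pos: [0.6478, 0.0811, 0.1532]
orientation: [0.707, 0.708, 0.0, -0.0]
ft_force: [-1.2, 0.2, -0.8]
finger_gap: 0.485
```

Call:
move_arm([
  [0,0,0,0,0,0,0.2],
  [0,0,0,0,0,0,0.2],
])

```text
time: 16.25
ee_pos: [0.6474, 0.0819, 0.1529]
orientation: [0.706, 0.708, 0.0, -0.0]
ft_force: [1.0, -1.0, -0.7]
finger_gap: 0.486
```

```bash
python3 go.py .649 .080 .0365;python3 wj.py pics/w9.png
```

```text
t 16.25 pos [0.6474 0.0819 0.1529] F [ 1.  -1.  -0.7] gap 0.486
turn [ 0.01 -0.02  0.15] shift cm [-0.2   0.15 11.64]
((np.float64(97.0), np.float64(107.2)), 1164, (78, 88, 39, 40)) [[0.5288 0.1549 0.08  ]] [[0.5332 0.1551 0.088 ]]
((np.float64(257.2), np.float64(110.3)), 1236, (238, 91, 39, 40)) [[0.6458 0.1527 0.08  ]] [[0.6458 0.1531 0.088 ]]
((np.float64(257.2), np.float64(310.5)), 3015, (223, 283, 69, 55)) [[ 0.646  -0.0259  0.08  ]] [[ 0.646  -0.0189  0.088 ]]
((np.float64(148.8), np.float64(362.8)), 1072, (121, 333, 46, 51)) [[ 0.5377 -0.0904  0.08  ]] [[ 0.5418 -0.081   0.088 ]]
((np.float64(367.0), np.float64(362.7)), 1075, (350, 333, 46, 51)) [[ 0.7557 -0.0899  0.08  ]] [[ 0.7517 -0.0805  0.088 ]]
```

View pics/w9.png

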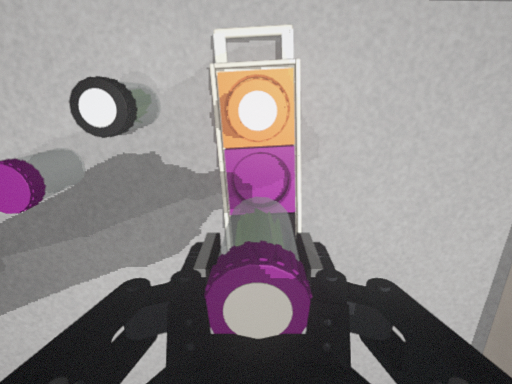

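Purple jar held upright with the purple well ahead at (260,180). Descend to .649, .080.

Call:
move_arm([
  [0,0,0,-0.2,0.1,3.5,0.2],
  [0,0,0,-0.2,0.1,7,0.2],
  [0,0,0,-0.2,0.1,9.2,0.2],
  [0,0,0,-0.2,0.1,10.3,0.2],
  [0,0,0,-0.2,0.1,10.8,0.2],
])

```text
time: 16.8
ee_pos: [0.6486, 0.0794, 0.0438]
orientation: [0.706, 0.708, -0.0, -0.0]
ft_force: [0.3, 0.0, -0.5]
finger_gap: 0.489
```

Call:
move_arm([
  [0,0,0,0,0,0.2,0.2],
  [0,0,0,0,0,0.4,0.2],
  [0,0,0,0,0,0.6,0.2],
  [0,0,0,0,0,0.6,0.2],
])

```text
time: 17.2
ee_pos: [0.6491, 0.0791, 0.0386]
orientation: [0.707, 0.708, 0.0, 0.0]
ft_force: [0.5, -0.5, -1.6]
finger_gap: 0.482
```

```bash
python3 go.py .649 .080 .0365; python3 - <<'E'
from h import *
im,d=arm.snapshot("scene");a=im[140:320,180:420];cv2.imwrite("pics/s8.png",cv2.resize(a,None,fx=3,fy=3))
E
```

```text
t 17.2 pos [0.6491 0.0791 0.0386] F [ 0.5 -0.5 -1.6] gap 0.482
turn [ 0.03 -0.    0.08] shift cm [ 0.09 -0.01  0.21]
```

View pics/s8.png

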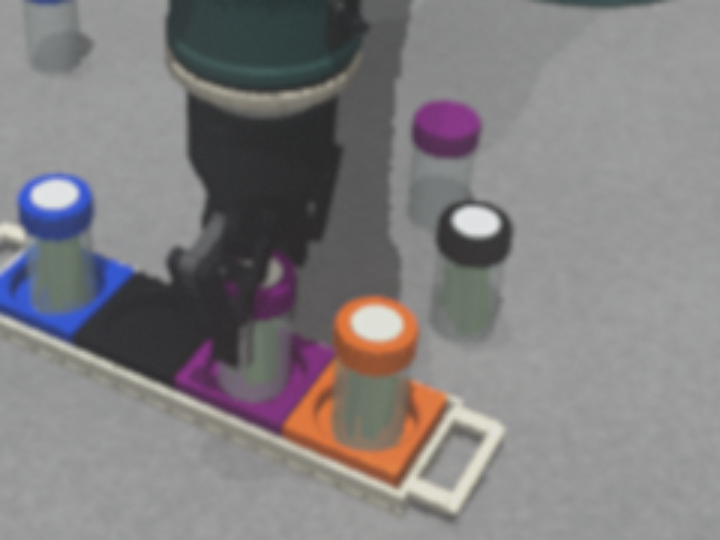

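In the purple well (260,370), clear of the rim. Last 2 mm, then release.

Call:
move_arm([
  [0,0,0,0,0,0.1,0.2],
  [0,0,0,0,0,0.1,0.2],
  [0,0,0,0,0,0.2,0.2],
  [0,0,0,0,0,0.2,0.2],
])

```text
time: 17.65
ee_pos: [0.6494, 0.0792, 0.0369]
orientation: [0.707, 0.708, 0.0, 0.0]
ft_force: [-1.0, -1.0, 7.4]
finger_gap: 0.49
```

Call:
move_arm([
  [0,0,0,0,0,0,0.55],
  [0,0,0,0,0,0,0.65],
  [0,0,0,0,0,0,0.8],
  [0,0,0,0,0,0,0.9],
  [0,0,0,0,0,0,0.9],
])

```text
time: 18.15
ee_pos: [0.6489, 0.0791, 0.0362]
orientation: [0.707, 0.708, -0.0, -0.0]
ft_force: [0.4, 0.0, 0.2]
finger_gap: 0.898
```

Call:
move_arm([
  [0,0,0,0,0,-2,0.9],
  [0,0,0,0,0,-5,0.9],
  [0,0,0,0,0,-9,0.9],
  [0,0,0,0,0,-12,1],
  [0,0,0,0,0,-12,1],
])

```text
time: 18.65
ee_pos: [0.6508, 0.0796, 0.1607]
orientation: [0.707, 0.708, 0.002, 0.002]
ft_force: [0.2, 0.0, -0.1]
finger_gap: 1.0
```

```bash
python3 wj.py pics/w10.png; python3 go.py .529 .153 .155
```

```text
((np.float64(96.5), np.float64(104.1)), 1091, (78, 85, 37, 39)) [[0.5289 0.1548 0.08  ]] [[0.5332 0.155  0.088 ]]
((np.float64(251.9), np.float64(106.6)), 1153, (234, 88, 37, 39)) [[0.6457 0.1528 0.08  ]] [[0.6458 0.1531 0.088 ]]
((np.float64(26.9), np.float64(203.8)), 321, (0, 182, 74, 39)) [[0.4563 0.0747 0.08  ]] [[0.4632 0.0778 0.088 ]]
((np.float64(256.2), np.float64(201.6)), 852, (240, 186, 34, 32)) [[0.6489 0.0764 0.08  ]] [[0.6489 0.0794 0.088 ]]
((np.float64(61.1), np.float64(299.1)), 2510, (0, 263, 135, 88)) [[ 0.4644 -0.0216  0.08  ]] [[ 0.471  -0.0151  0.088 ]]
((np.float64(262.5), np.float64(331.3)), 315, (249, 324, 29, 15)) [[ 0.6549 -0.0601  0.08  ]] [[ 0.6547 -0.0523  0.088 ]]
((np.float64(97.9), np.float64(370.0)), 711, (78, 354, 41, 30)) [[ 0.4834 -0.1108  0.08  ]] [[ 0.4893 -0.1011  0.088 ]]
((np.float64(417.0), np.float64(371.7)), 841, (397, 355, 43, 29)) [[ 0.8184 -0.1154  0.08  ]] [[ 0.8123 -0.1056  0.088 ]]
t 18.7 pos [0.6499 0.0792 0.1583] F [ 0.4 -0.5 -0.4] gap 1.0
turn [ 0.19 -0.01  0.08] shift cm [  7.39 -12.08   0.29]
```

View pics/w10.png

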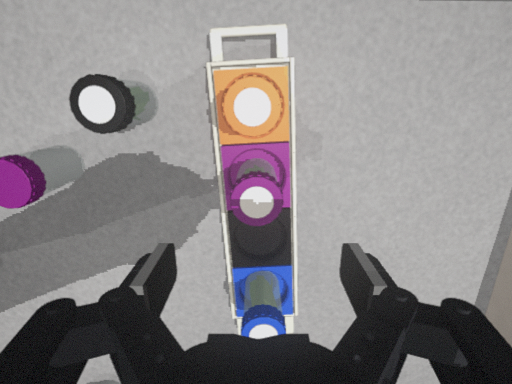

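Purple jar upright at (256,201) in its holder. Last one: black.

Call:
move_arm([
  [0,0,0,2.2,-3.7,0,1],
  [0,0,0,4.5,-7.4,0.1,1],
  [0,0,0,6.6,-10.8,0.2,1],
  [0,0,0,7.4,-12,0.3,1],
  [0,0,0,7.4,-12,0.3,1],
])

```text
time: 19.2
ee_pos: [0.5272, 0.154, 0.1528]
orientation: [0.706, 0.709, -0.0, -0.0]
ft_force: [-0.3, -0.3, 0.4]
finger_gap: 1.0
```

Call:
move_arm([
  [0,0,0,0,0,0,1],
  [0,0,0,0,0,0,1],
])

```text
time: 19.4
ee_pos: [0.5297, 0.152, 0.1529]
orientation: [0.707, 0.707, -0.0, -0.0]
ft_force: [-0.0, 0.5, 0.0]
finger_gap: 0.994
```

```bash
python3 wj.py pics/w11.png; python3 go.py .529 .153 .026
```

```text
((np.float64(258.5), np.float64(198.2)), 848, (242, 183, 34, 32)) [[0.5291 0.1546 0.08  ]] [[0.5291 0.1575 0.088 ]]
((np.float64(408.3), np.float64(203.9)), 896, (391, 188, 35, 33)) [[0.6507 0.1496 0.08  ]] [[0.6462 0.1527 0.088 ]]
((np.float64(402.9), np.float64(279.5)), 344, (389, 271, 26, 21)) [[0.6577 0.0776 0.08  ]] [[0.653  0.0833 0.088 ]]
((np.float64(97.5), np.float64(292.5)), 406, (75, 275, 52, 30)) [[0.3831 0.0638 0.08  ]] [[0.3885 0.0701 0.088 ]]
((np.float64(98.9), np.float64(371.8)), 833, (77, 355, 43, 29)) [[ 0.3671 -0.0326  0.08  ]] [[ 0.373  -0.0227  0.088 ]]
((np.float64(417.4), np.float64(371.6)), 822, (399, 355, 41, 29)) [[ 0.6903 -0.0324  0.08  ]] [[ 0.6843 -0.0226  0.088 ]]
t 19.45 pos [0.5296 0.1521 0.1529] F [ 1.4  0.5 -0.1] gap 0.999
turn [-0.02 -0.01  0.  ] shift cm [ 0.09 -0.06 12.69]
```

View pics/w11.png

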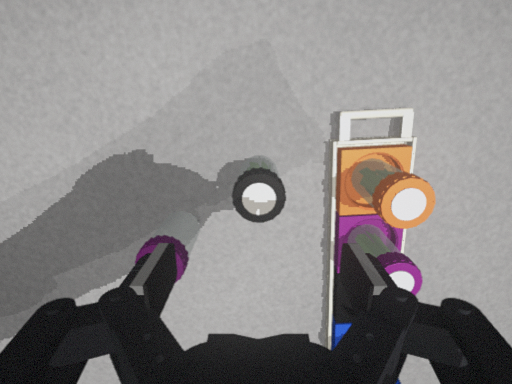

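Call:
move_arm([
  [0,0,0,0.1,0,3,0.8],
  [0,0,0,0.1,0,6.5,0.8],
  [0,0,0,0.1,0,10,0.8],
  [0,0,0,0.1,0,12.2,0.8],
  [0,0,0,0.1,0,12.6,0.8],
])

```text
time: 19.95
ee_pos: [0.5279, 0.1531, 0.0247]
orientation: [0.707, 0.707, -0.002, -0.001]
ft_force: [-1.3, 0.1, -0.4]
finger_gap: 0.803
```

Call:
move_arm([
  [0,0,0,0,0,0,0.6],
  [0,0,0,0,0,0,0.4],
  [0,0,0,0,0,0,0.2],
  [0,0,0,0,0,0,0.2],
  [0,0,0,0,0,0,0.2],
])

```text
time: 20.45
ee_pos: [0.5298, 0.1541, 0.0284]
orientation: [0.707, 0.708, 0.001, 0.001]
ft_force: [0.7, -0.3, 8.0]
finger_gap: 0.485
```

Call:
move_arm([
  [0,0,0,0,0,-0.5,0.2],
  [0,0,0,0,0,-2,0.2],
  [0,0,0,0,0,-5,0.2],
  [0,0,0,0,0,-9,0.2],
  [0,0,0,0,0,-13,0.2],
])

```text
time: 20.95
ee_pos: [0.5283, 0.154, 0.1597]
orientation: [0.706, 0.708, -0.0, -0.0]
ft_force: [1.6, -0.0, -1.1]
finger_gap: 0.483
```

```bash
python3 go.py .653 .0095 .16; python3 - <<'E'
from h import *
im,d=arm.snapshot("scene");a=im[100:320,140:460];cv2.imwrite("pics/s9.png",cv2.resize(a,None,fx=2,fy=2))
E
```

```text
t 20.95 pos [0.5283 0.154  0.1597] F [ 1.6 -0.  -1.1] gap 0.483
turn [-0.03 -0.01  0.11] shift cm [-14.47  12.44  -0.04]
```

View pics/s9.png

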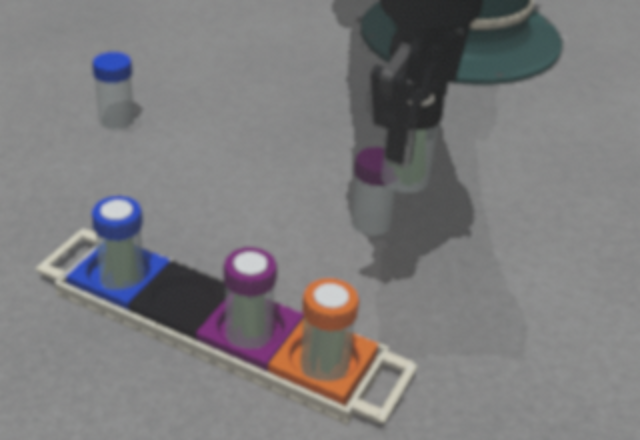

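Black jar lifted at (410,160), empties untouched. Moving over the black holder.

Call:
move_arm([
  [0,0,0,-2,1.7,0,0.2],
  [0,0,0,-5,4.3,0,0.2],
  [0,0,0,-8.2,7.0,0,0.2],
  [0,0,0,-11.4,9.8,0,0.2],
  [0,0,0,-14,12.0,0,0.2],
])

```text
time: 21.5
ee_pos: [0.6502, 0.0117, 0.1585]
orientation: [0.707, 0.707, 0.0, 0.0]
ft_force: [-0.6, -0.2, -0.7]
finger_gap: 0.484
```

Call:
move_arm([
  [0,0,0,-0.2,0.2,0,0.2],
  [0,0,0,-0.4,0.4,0,0.2],
  [0,0,0,-0.4,0.4,0,0.2],
  [0,0,0,-0.4,0.4,0,0.2],
])

```text
time: 21.9
ee_pos: [0.6526, 0.0112, 0.1578]
orientation: [0.706, 0.708, 0.0, -0.0]
ft_force: [-0.9, 0.1, -0.2]
finger_gap: 0.482
```

```bash
python3 go.py .653 .0095 .0365; python3 wj.py pics/w12.png
```

```text
t 21.9 pos [0.6526 0.0112 0.1578] F [-0.9  0.1 -0.2] gap 0.482
turn [ 0.   -0.02  0.17] shift cm [-0.18  0.04 12.13]
((np.float64(249.6), np.float64(8.3)), 670, (229, 0, 42, 21)) [[0.6457 0.1485 0.08  ]] [[0.6459 0.1464 0.088 ]]
((np.float64(254.4), np.float64(114.3)), 1201, (236, 95, 38, 40)) [[0.6488 0.0789 0.08  ]] [[0.6489 0.0794 0.088 ]]
((np.float64(502.2), np.float64(285.0)), 550, (484, 242, 28, 89)) [[ 0.8772 -0.0726  0.08  ]] [[ 0.869  -0.0667  0.088 ]]
((np.float64(257.2), np.float64(310.4)), 3028, (223, 283, 69, 55)) [[ 0.6512 -0.1008  0.08  ]] [[ 0.6512 -0.0938  0.088 ]]
((np.float64(149.0), np.float64(362.6)), 1077, (121, 333, 46, 51)) [[ 0.5407 -0.1666  0.08  ]] [[ 0.5447 -0.1572  0.088 ]]
((np.float64(367.0), np.float64(362.7)), 1085, (350, 333, 46, 51)) [[ 0.7634 -0.1663  0.08  ]] [[ 0.7594 -0.1569  0.088 ]]
```

View pics/w12.png

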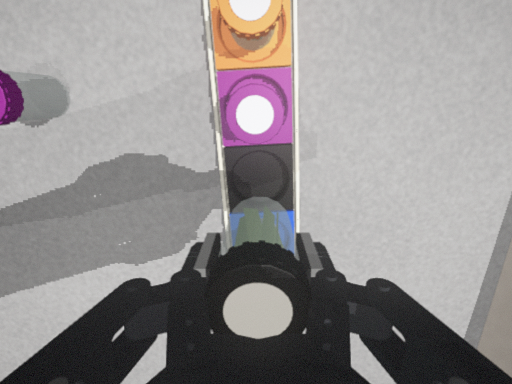

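Call:
move_arm([
  [0,0,0,-0.1,0,3.5,0.2],
  [0,0,0,-0.1,0,7,0.2],
  [0,0,0,-0.1,0,9.6,0.2],
  [0,0,0,-0.1,0,10.8,0.2],
  [0,0,0,-0.1,0,11.3,0.2],
])

```text
time: 22.45
ee_pos: [0.6526, 0.0096, 0.0437]
orientation: [0.706, 0.708, -0.0, -0.0]
ft_force: [0.8, 0.0, -0.3]
finger_gap: 0.484
```

Call:
move_arm([
  [0,0,0,0,0,0.2,0.2],
  [0,0,0,0,0,0.4,0.2],
  [0,0,0,0,0,0.6,0.2],
  [0,0,0,0,0,0.6,0.2],
])

```text
time: 22.85
ee_pos: [0.6533, 0.0091, 0.0387]
orientation: [0.707, 0.708, 0.0, 0.0]
ft_force: [-0.4, -1.2, -0.8]
finger_gap: 0.484
```

```bash
python3 go.py .653 .0105 .0365; python3 - <<'E'
from h import *
im,d=arm.snapshot("scene");a=im[140:320,160:400];cv2.imwrite("pics/s10.png",cv2.resize(a,None,fx=3,fy=3))
E
```

```text
t 22.85 pos [0.6533 0.0091 0.0387] F [-0.4 -1.2 -0.8] gap 0.484
turn [ 0.03 -0.    0.08] shift cm [ 0.14 -0.03  0.22]
```

View pics/s10.png

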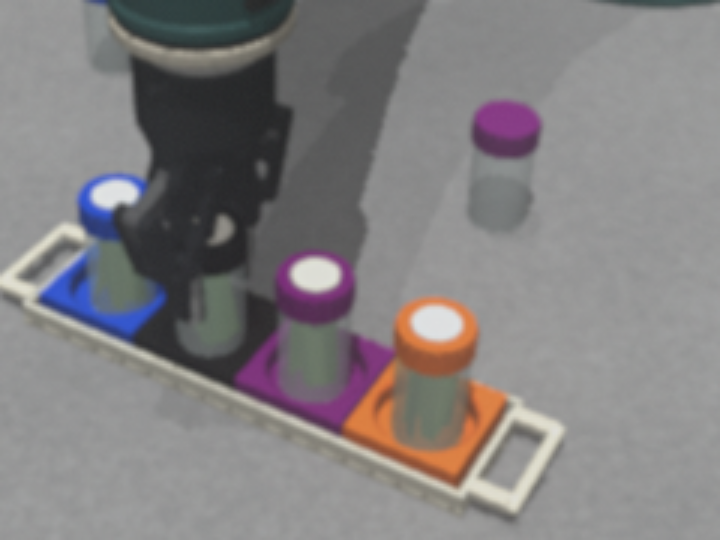

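Black jar is over its well at (210,320), low and clear. Lower the last 2 mm and release.

Call:
move_arm([
  [0,0,0,0,0,0.1,0.2],
  [0,0,0,0,0,0.1,0.2],
  [0,0,0,0,0,0.2,0.2],
  [0,0,0,0,0,0.2,0.2],
])

```text
time: 23.3
ee_pos: [0.6533, 0.0091, 0.0365]
orientation: [0.707, 0.708, 0.0, 0.0]
ft_force: [-0.0, -1.2, 2.7]
finger_gap: 0.486
```

Call:
move_arm([
  [0,0,0,0,0,0.1,0.2],
  [0,0,0,0,0,0.1,0.2],
])

```text
time: 23.5
ee_pos: [0.6537, 0.009, 0.0362]
orientation: [0.707, 0.708, 0.0, 0.001]
ft_force: [-1.6, -0.8, 12.9]
finger_gap: 0.482
```

Call:
move_arm([
  [0,0,0,0,0,0,0.55],
  [0,0,0,0,0,0,0.65],
  [0,0,0,0,0,0,0.8],
  [0,0,0,0,0,0,0.85],
  [0,0,0,0,0,0,0.85],
])

```text
time: 24.0
ee_pos: [0.653, 0.0091, 0.0352]
orientation: [0.707, 0.708, -0.0, -0.0]
ft_force: [0.2, -0.1, -0.1]
finger_gap: 0.848
```

Call:
move_arm([
  [0,0,0,0,0,-2,0.85],
  [0,0,0,0,0,-5,0.85],
  [0,0,0,0,0,-9,0.85],
  [0,0,0,0,0,-12,0.85],
  [0,0,0,0,0,-14,0.85],
])

```text
time: 24.5
ee_pos: [0.6536, 0.0093, 0.1778]
orientation: [0.707, 0.708, 0.001, 0.001]
ft_force: [-1.0, -0.1, 0.1]
finger_gap: 0.85
```

Call:
move_arm([
  [0,0,0,0,-4,0,0.85],
  [0,0,0,-3,-8,-1,0.85],
  [0,0,0,-6,-12,-2,0.85],
  [0,0,0,-9,-15,-2,0.85],
  [0,0,0,-12,-18,-2,0.85],
])

```text
time: 25.0
ee_pos: [0.4717, -0.1123, 0.1956]
orientation: [0.707, 0.708, -0.0, 0.0]
ft_force: [0.8, -1.2, 0.9]
finger_gap: 0.852
```

```bash
python3 - <<'E'
from h import *
im,d=arm.snapshot("scene");a=im[100:320,120:440];o=cv2.resize(a,None,fx=2,fy=2);cv2.imwrite("pics/s11.png",o)
c=arm.calibration("scene");h=cv2.cvtColor(im,cv2.COLOR_BGR2HSV);H,S,V=[h[...,i].astype(int) for i in range(3)]
for b in blobs((S<45)&(V>165),40,140): print(b,ray(c,[b[0]],.088).round(4))
im,d=arm.snapshot("top");cv2.imwrite("pics/t11.png",im)
c=arm.calibration("top");h=cv2.cvtColor(im,cv2.COLOR_BGR2HSV);H,S,V=[h[...,i].astype(int) for i in range(3)]
for b in blobs((S<45)&(V>165),100,250): print(b,ray(c,[b[0]],.088).round(4))
print(arm.get_state()['ee_pos'])
E
```

```text
((np.float64(197.9), np.float64(204.3)), 107, (191, 200, 15, 9)) [[ 0.6548 -0.0574  0.088 ]]
((np.float64(229.0), np.float64(217.0)), 114, (222, 213, 15, 9)) [[0.6523 0.0083 0.088 ]]
((np.float64(290.5), np.float64(149.5)), 144, (284, 143, 14, 14)) [[ 0.6556 -0.0584  0.088 ]]
((np.float64(255.2), np.float64(151.6)), 155, (249, 145, 14, 14)) [[0.6531 0.0073 0.088 ]]
((np.float64(217.6), np.float64(154.3)), 161, (211, 148, 14, 14)) [[0.6494 0.0772 0.088 ]]
((np.float64(177.9), np.float64(156.6)), 149, (172, 150, 13, 14)) [[0.6465 0.1509 0.088 ]]
[ 0.47000013 -0.11531187  0.19529051]
```

View pics/s11.png

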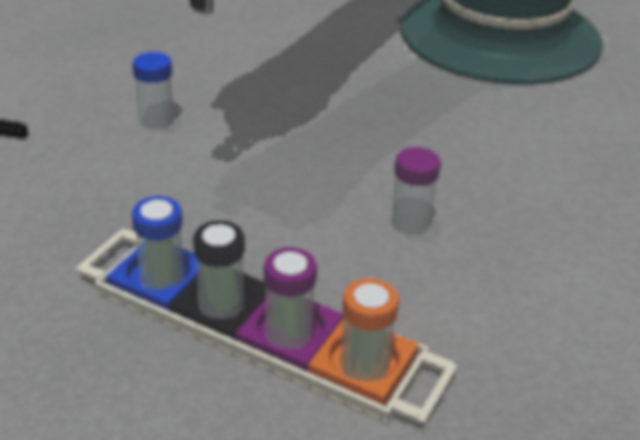

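View pics/t11.png

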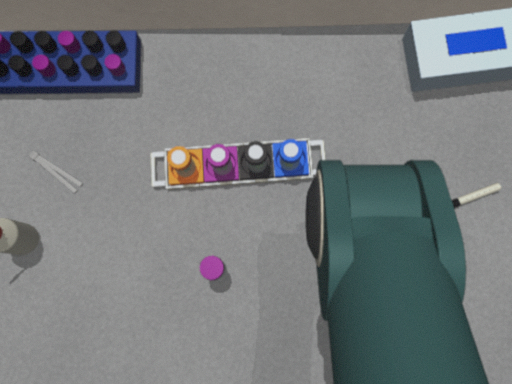

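All four jars stand upright in their matching holders, and both empties are where they were. The cap positions from the two views agree within about 1 mm at seated height. Let the arm settle, then hand in.

Call:
move_arm([
  [0,0,0,0,0,0,0.85],
  [0,0,0,0,0,0,0.85],
  [0,0,0,0,0,0,0.85],
])

```text
time: 25.4
ee_pos: [0.4738, -0.1103, 0.1952]
orientation: [0.706, 0.708, 0.0, -0.0]
ft_force: [-0.7, 0.4, -0.5]
finger_gap: 0.853
```

```bash
python3 -c "
from rig import arm
print(arm.close_job())"
```

```text
the job is handed in; nothing more can be done
None
```

I loaded the four stickered jars (blue, orange, purple, black, in that order) into the holders of their cap colours and handed the job in at about 25 s. I lowered each jar until it touched the well floor before opening the fingers. The wrist force I read was about 5–7 N at touchdown for three jars and 13 N for black, well under the limit.

- **Last pictures:** Both views, taken after releasing the black jar and moving the gripper away, show all four jars upright in their matching wells.
- **Seating:** From the top view, each cap sits within about 3 mm of its well centre at seated height. The scene view agreed within about 1.5 mm for blue and black; I did not compute it for purple and orange.
- **Empty jars:** Both stand where they were in the scene picture. In the top view the arm hid the empty blue one, so that one was confirmed only from the scene view.
- **Disagreement:** The first holder positions from the two fixed cameras differed by about 2–5 mm, because the scene view also caught the blocks' sides. I used values in between, and the wrist camera confirmed them to about 2 mm.

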